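# Square up a clamp lever over its shaft and hold it

## Task

I am refitting the clamp lever on the fixture's shaft, square to the base plate. First lay the engineer's square as a sight line, its stock flush against the plate's front edge (towards the robot), its blade across the plate with the shaft's round boss in the inside corner and the blade's inside edge within 5 mm of the boss, and let go of it. Then lift the lever by its balance point and, leaving everything else alone, finish while holding it level so that I can grease the shaft: bore straight above the shaft, 1 to 4 cm clear of its top, arm parallel to the blade and pointing away from the robot.

Things in the scene. Friction and masses are not known exactly. Their poses are not given: they have to be found in the camera images.
- fixture: Fixed bright steel plate, 8 mm thick, with a dark round boss (40 mm across, top at z = 20, a 26 mm collar to 22.5) and a bright upright shaft 16 mm across. Origin: on the shaft axis at bench height; +x points away from the robot (within 0.2 rad), +y left. The straight front edge is at x = -60 mm, the back at +65, the sides at y = +-70. Corner screws at y = +-59 mm, 13 mm high.
- shaft_top (a point): Centre of the shaft's top end, 52 mm above the bench.
- square: Loose steel L lying flat, 0.25 kg: dark stock 20x100 mm, 22 mm high (x -20 to 0, y -82 to +18 mm), its face x = 0 the one to lay flush; thin bright blade 3 mm thick along +x (x 0 to 90, y 0 to 18 mm; inside edge y = 0) at 9.5 to 12.5 mm height, so it passes over an 8 mm plate. Origin: inside corner of the L, underside. Balances at x -5, y -28 mm. Lies left or right of the fixture.
- blade_tip (a point): End of the blade's inside edge, at x = 90, y = 0, z = 11 mm of the square.
- lever: Loose dark cast lever lying flat, 0.38 to 0.77 kg: heavy round split hub (47 mm across, 38 high, 18 mm bore), arm and small end boss (27 mm across, 30 high). Origin: at the balance point, height of the underside; +x along the arm to the end boss. Bore at x = -47.5 mm, end boss at +117.5. At the origin the arm is 22 mm wide, sides parallel, from z = 12 to 26 mm. Left or right of the fixture.
- lever_bore (a point): On the bore axis at the underside of the hub, 47.5 mm from the balance point. The hub's pinch ears and screw, on the side away from the arm, reach 43 mm from the bore axis.
- lever_end (a point): Under the end boss, 165 mm from the bore axis. The arm's sides are parallel from the hub to 100 mm from the bore, then taper; a low rib 6 mm wide and 5 mm high runs along its top.
- hex_key: Small bent hex key behind the fixture on the left, 78x31x5 mm: a bystander. Origin: centre of its underside.
- marker_black: Black and white marker pen lying at the left, 135 mm long, 17 mm thick: a bystander. Origin: centre of its underside.
- screwdriver_yellow: Yellow screwdriver lying at the right front, 184 mm long, 29 mm thick: a bystander. Origin: centre of its underside.
- heat_sink: Small finned heat sink behind the fixture, 34x40x22 mm: a bystander. Origin: centre of its underside.
- tip_tin: Small round flat tin behind the fixture, 34 mm across, 14 mm high: a bystander. Origin: centre of its underside.

How it is judged:
By the outcome, as a careful person would: the job done as asked, in the order asked, and still so for the second after the job is handed in, while the arm keeps its last pose, push and grip.
It also fails if it takes over 56 s, if anything falls off the work surface, if the arm or the gripper's body presses on something with over 40 N, if the wrist force passes 120 N, or if a joint passes its speed limit or range.

## Robot

A 7-joint arm with a two-finger parallel gripper is mounted at the origin on a cart in front of the work surface, level with it; the furniture and walls round the work are solid. World frame = base frame: x ahead of the robot, y to its left, z up, the work surface at z = 0. Lengths are in m, angles in rad, forces in N, time in s.
With the tool pointing down it reaches from about 0.4 to 0.875 m from the base axis. Payload 19.3 kg.
Tool frame: the origin (TCP) lies midway between the tips of the shut fingers; the grasp point (between the pads) lies 19 mm behind it; z points along the fingers, y is the line along which they close (so a half turn about z gives the same grasp; the last joint's range is limited). The gripper opens to 85 mm and grips with 20 to 120 N. Pads are 22 mm wide; open, the fingers measure 114 mm over their backs; the gripper's body (76 mm by 85 mm) begins 54 mm behind the grasp point. The pads swing forward as they close: fully open they stand 13 mm farther back than shut.
Start: joints at [1.23, 0.521, -0.036, 1.599, 0.021, 1.021, -0.113], TCP at [0.167, -0.602, 0.211] pointing down, gripper open.
Joint ranges: [-2.91, 2.91], [-0.3, 2.13], [-1.5, 1.42], [0.17, 2.43], [-1.26, 4.41], [0.16, 1.93], [-2.52, 2.52]. Speed limits (rad/s): [1.89, 1.89, 2.39, 2.39, 3.01, 3.01, 3.01].

## Interface

Orientations are given as [roll, pitch, yaw] about the fixed x, y, z axes, in that order (R = Rz(yaw) Ry(pitch) Rx(roll)).
In Python, from workcell import * gives the robot as it stands. The module is installed in compiled form; this text tells all that it offers.
- The arm moves only by the tool play_rows, never from a script. Its argument "deltas" is a list of rows, each a list of 7 numbers: the shift along the tool's x, y, z in units of 500 mm (1.0 is 500 mm), then the turn, a rotation vector about the tool's x, y, z in units of 120 degrees (1.0 is 120 degrees), then the closure, from 0 (fully open) to 1 (shut). A call has 1 to 10 rows; each row is the pose to reach, as a shift and turn from the pose commanded when the call began, along the tool's axes at that moment; what a row does not reach only later rows make up. A row lasts 1/10 s, in which the tool goes at most 50 mm and 8.59 degrees, less where a joint would pass 70% of its speed; a pose out of reach is approached as far as the arm can. A call with a number of a shift or a turn outside -1 to 1 is refused whole. A call with a gripper value outside its range is refused whole. The fingers move at their own pace and stop on an object; "newtons" is the grip in N (left out, the last holds). Time passes only in rows, so rows that repeat a pose let the fingers close. It gives the time, the measured TCP pose, the force, the opening and the grip force at its end, in the units of the state.
- observe(): the state, without advancing time (a new reading comes with each control period).
- grab_frame(name): name is "side" or "top"; returns the picture (420x560x3 uint8, red, green, blue); there is no depth.
- get_calibration(name): a dict with "fovy" (degrees; the focal length in pixels is half the picture's height over the tangent of half this angle, whatever the lens; pixels are square), "cx", "cy" (the principal point, pixels), "xyz" and "rotation" of the camera in the world. Camera axes: x right, y down, z forward; pixel columns grow to the right and rows downward; lengths in m; the calibration is good to about 2 mm. A picture is of the moment at which its call begins. get_calibration takes no time and is no camera call.
- job_done(): hands the job in; it is judged then, once.
The state is a dict: "clock": time; "qpos": joint angles; "qd": joint speeds; "joint_efforts": joint torques, N m; "position": TCP position; "tool_rot": TCP orientation; "force": force on the tool from outside, world axes, zero at the start; "moment": the same for the moment, N m; "grip_width": finger opening in m; "finger_force": force on a finger pad.
Only numpy, scipy, OpenCV 4.12 (cv2) and the standard library are available. Lean on these libraries where they do the work, as an engineer would, in place of code of your own. Each camera call takes 0.05 s, during which the arm holds its last target. There are 200 camera calls.

## Working session

There is one attempt and no reset: what is moved stays moved. The work goes in short steps, Python scripts to look and compute and a tool call to move; the robot and the scene stay as the last step left them, time stands still between calls to the robot, and variables do not carry over. Pictures are saved under pics/ and viewed, at most 10 in all, crops included, and the job is handed in when it is done.

Besides the shell and the picture viewer there is one more tool, called after "Request:" as name([rows], argument=value, ...), one row to a line, values as JSON. play_rows: Moves the arm, as the interface text tells. Its arguments: {"type":"object","properties":{"deltas":{"type":"array"},"newtons":{"type":"number"}},"required":["deltas"]}

```bash
mkdir -p pics
python3 - <<'E'
from workcell import *
import cv2
s=observe(); print({k:np.round(v,3).tolist() if hasattr(v,'__len__') else v for k,v in s.items()} if 'np' in globals() else s)
for n in("top","side"):
    f=grab_frame(n); cv2.imwrite(f"pics/{n}0.png",f[:,:,::-1]); print(n,get_calibration(n))
E
```

```text
{'clock': 0.0, 'qpos': array([ 1.2297817 ,  0.52199898, -0.03634672,  1.60001576,  0.0211924 ,
        1.02109817, -0.11279408]), 'qd': array([ 2.55818941e-03,  2.06480999e-03,  2.03102396e-04, -1.79895681e-03,
       -5.65497587e-04, -3.34350136e-04,  8.48892486e-05]), 'joint_efforts': array([-8.32220885e-04, -9.27088666e+01,  1.97894365e+00, -3.69909525e+01,
        1.77069521e-02,  8.26388161e-03,  5.41987174e-05]), 'position': array([ 0.16707513, -0.60187436,  0.21053212]), 'tool_rot': array([-3.14045892e+00,  6.54839362e-05,  2.70823521e-01]), 'force': array([0.85636523, 0.27104927, 0.51982836]), 'moment': array([ 0.00682071,  0.01438788, -0.02727087]), 'finger_force': 0.0, 'grip_width': 0.08545544327523359}
top {'fovy': 55.95193018112464, 'cx': 284.40388941092976, 'cy': 211.7440997826947, 'xyz': array([0.31567528, 0.03093833, 1.28628089]), 'rotation': array([-2.92222234, -0.00389606, -1.54914823])}
side {'fovy': 43.14159887895751, 'cx': 272.67677865924355, 'cy': 209.99580735178716, 'xyz': array([0.02520095, 1.1859617 , 0.82759225]), 'rotation': array([-2.10921547e+00, -4.69674312e-04, -2.69142251e+00])}
```

View pics/top0.png

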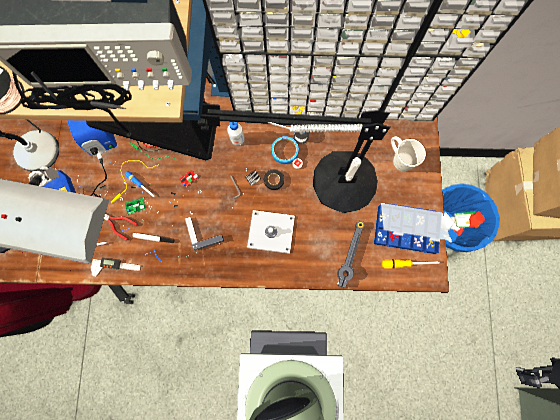

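View pics/side0.png

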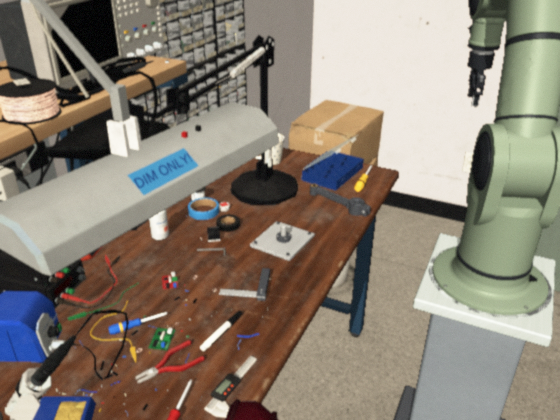

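The top view shows the plate at about (271,232), the square at (205,237) to its left and the lever at (352,255) to its right, with its hub at (346,276) towards the robot. The side view confirms this. I'll zoom in next.

```bash
cat > h.py <<'E'
import numpy as np, cv2
from scipy.spatial.transform import Rotation as R
from workcell import *
def cam(n):
    c=get_calibration(n); return 210/np.tan(np.radians(c["fovy"]/2)),c["cx"],c["cy"],np.array(c["xyz"]),R.from_euler("xyz",c["rotation"]).as_matrix()
def ray(n,uv,z):
    f,cx,cy,o,M=cam(n); uv=np.atleast_2d(np.array(uv,float))
    d=np.c_[(uv[:,0]-cx)/f,(uv[:,1]-cy)/f,np.ones(len(uv))]@M.T
    return o+d*((z-o[2])/d[:,2])[:,None]
def proj(n,P):
    f,cx,cy,o,M=cam(n); q=(np.atleast_2d(P)-o)@M
    return np.c_[f*q[:,0]/q[:,2]+cx,f*q[:,1]/q[:,2]+cy]
E
python3 - <<'E'
from h import *
t=cv2.imread("pics/top0.png"); s=cv2.imread("pics/side0.png")
cv2.imwrite("pics/tz.png",cv2.resize(t[200:300,180:380],None,fx=4,fy=4,interpolation=cv2.INTER_CUBIC))
cv2.imwrite("pics/sz.png",cv2.resize(s[170:310,210:400],None,fx=4,fy=4,interpolation=cv2.INTER_CUBIC))
print(ray("top",[[271,232],[194,218],[346,280],[360,225]],0.008))
print(proj("top",[[.167,-.602,.21]]),proj("side",[[.167,-.602,.21]]))
E
```

```text
[[ 0.53178608  0.07454208  0.008     ]
 [ 0.57287504  0.3297531   0.008     ]
 [ 0.38199181 -0.16925766  0.008     ]
 [ 0.56164225 -0.21753391  0.008     ]]
[[527.38375225 364.51533113]] [[469.76728991 110.95242966]]
```

View pics/tz.png

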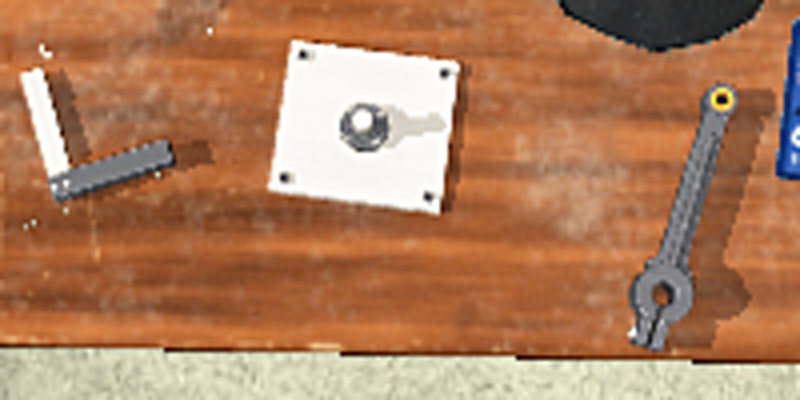

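View pics/sz.png

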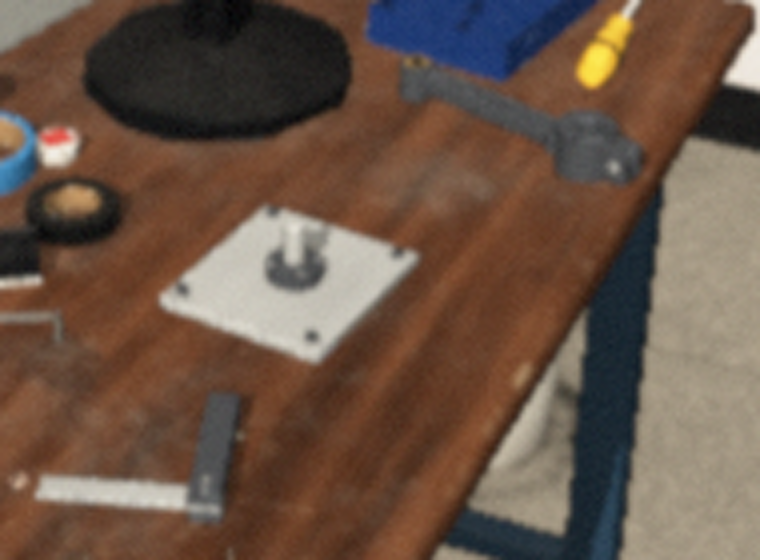

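The zoom shows the plate corners at about (253,210), (295,216), (290,253) and (247,247). The square's corner is near (195,247), with its blade pointing away and its stock to the right. The lever hub is at (345,273) and the end boss at (360,225). Next I'll measure with masks.

```bash
cat >> h.py <<'E'
K=8
def masks(img,box,lo=0,hi=255,smax=70):
    x0,y0,x1,y1=box; c=cv2.resize(img[y0:y1,x0:x1],None,fx=K,fy=K,interpolation=cv2.INTER_CUBIC)
    h=cv2.cvtColor(c,cv2.COLOR_BGR2HSV); m=((h[...,1]<smax)&(h[...,2]>=lo)&(h[...,2]<=hi)).astype(np.uint8)*255
    return cv2.morphologyEx(cv2.morphologyEx(m,cv2.MORPH_OPEN,np.ones((7,7))),cv2.MORPH_CLOSE,np.ones((7,7)))
def px(p,box): return (np.array(p,float).reshape(-1,2)+.5)/K-.5+np.array(box[:2])
def big(m): return max(cv2.findContours(m,cv2.RETR_EXTERNAL,cv2.CHAIN_APPROX_NONE)[0],key=cv2.contourArea)
def rect(n,c,box,z):
    w=ray(n,px(c,box),z)[:,:2]; r=cv2.minAreaRect((w*1000).astype(np.float32)); return r
def top():
    return np.ascontiguousarray(grab_frame("top")[:,:,::-1])
E
python3 - <<'E'
from h import *
t=cv2.imread("pics/top0.png")
b=(240,200,305,262); m=masks(t,b,150); c=big(m); print("plate",rect("top",c,b,.008))
hull=cv2.convexHull(c); ap=cv2.approxPolyDP(hull,20,True); print(ray("top",px(ap,b),.008).round(4))
# boss: dark inside plate
h=cv2.cvtColor(t,cv2.COLOR_BGR2HSV)
b2=(180,212,230,256)
mb=masks(t,b2,150); mg=masks(t,b2,60,150)
print("blade",rect("top",big(mb),b2,.0125)); print("stock",rect("top",big(mg),b2,.022))
b3=(330,215,372,292); ml=masks(t,b3,50,160); 
print("lever",rect("top",big(ml),b3,.03))
out=[cv2.resize(np.hstack([cv2.resize(t[q[1]:q[3],q[0]:q[2]],None,fx=8,fy=8),cv2.cvtColor(mm,cv2.COLOR_GRAY2BGR)]),None,fx=.5,fy=.5) for q,mm in((b,m),(b2,mb|mg//2),(b3,ml))]
H=sum(o.shape[0] for o in out); W=max(o.shape[1] for o in out); 
cv=np.zeros((600,800,3),np.uint8)
for o,(x,y) in zip(out,((0,0),(0,260),(440,260))): 
    o=o[:600-y,:800-x]; cv[y:y+o.shape[0],x:x+o.shape[1]]=o
cv2.imwrite("pics/m.png",cv)
E
```

```text
plate ((534.9711303710938, 75.70940399169922), (142.03187561035156, 128.86917114257812), 83.70500946044922)
[[ 6.053e-01  1.374e-01  8.000e-03]
 [ 5.881e-01 -5.000e-04  8.000e-03]
 [ 4.641e-01  1.370e-02  8.000e-03]
 [ 4.817e-01  1.521e-01  8.000e-03]]
blade ((531.277587890625, 335.79388427734375), (91.88926696777344, 20.564905166625977), 19.66094207763672)
stock ((491.400390625, 277.91607666015625), (23.217819213867188, 100.85755157470703), 19.32855224609375)
lever ((464.9283752441406, -187.40481567382812), (49.736572265625, 221.8737335205078), 68.70165252685547)
```

View pics/m.png

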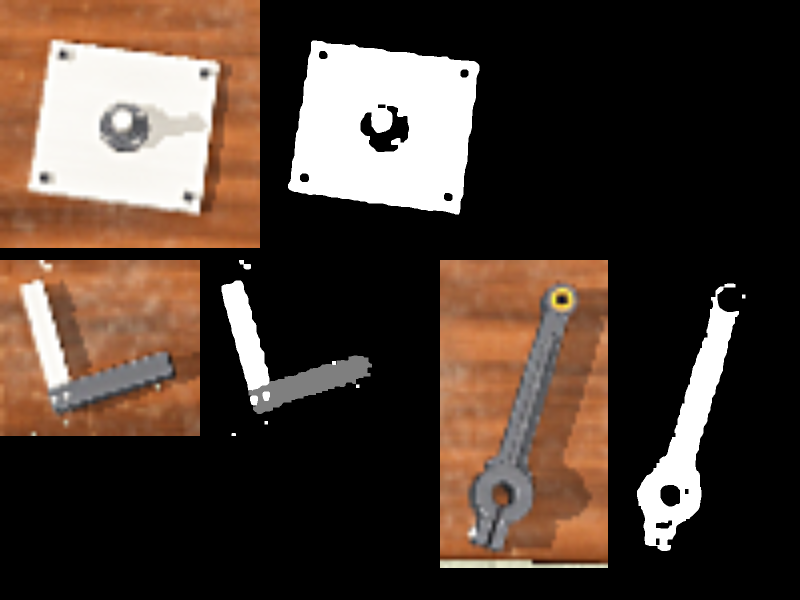

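Masks are clean (plate 142x129 mm measured, so ~1.5 mm blur and no visible distortion). The bore and the yellow end ring give the lever axis.

Run:
```python
from h import *
t=cv2.imread("pics/top0.png"); s=cv2.imread("pics/side0.png")
b3=(330,215,372,292); m=masks(t,b3,50,160)
cs,hi=cv2.findContours(m,cv2.RETR_CCOMP,cv2.CHAIN_APPROX_NONE)
hole=max([c for c,q in zip(cs,hi[0]) if q[3]>=0],key=cv2.contourArea)
def cen(c): M=cv2.moments(c); return [M["m10"]/M["m00"],M["m01"]/M["m00"]]
# hole seen: top rim at z=38 (camera far side partly): 
pb=px(cen(hole),b3); B=ray("top",pb,.036)[0]
c8=cv2.resize(t[215:292,330:372],None,fx=K,fy=K,interpolation=cv2.INTER_CUBIC); h=cv2.cvtColor(c8,cv2.COLOR_BGR2HSV)
y=((h[...,0]>20)&(h[...,0]<38)&(h[...,1]>110)&(h[...,2]>130)).astype(np.uint8)
cc,r=cv2.minEnclosingCircle(big(y)); pe=px(cc,b3); E=ray("top",pe,.030)[0]
print("bore",pb,B,"end",pe,E,"len",np.linalg.norm((E-B)[:2]))
u=(E-B)[:2]/np.linalg.norm((E-B)[:2]); print("yaw",np.degrees(np.arctan2(u[1],u[0])),"bal",B[:2]+.0475*u, E[:2]-.1175*u)
# side view plate
b=(245,215,320,265); c=big(masks(s,b,120,255,50)); print("plate side",rect("side",c,b,.008), ray("side",px(cv2.approxPolyDP(cv2.convexHull(c),15,True),b),.008).round(4).tolist())
b=(215,280,275,305); mb=masks(s,b,140,255,60); print("blade side",rect("side",big(mb),b,.0125))
b=(215,265,275,303); mg=masks(s,b,40,110,70); print("stock side",rect("side",big(mg),b,.011))
```

```text
bore [[345.12426988 273.3529049 ]] [ 0.40103666 -0.16237978  0.036     ] end [[360.00560188 224.32606125]] [ 0.55962823 -0.21332     0.03      ] len 0.16657188945721438
yaw -17.807216764976392 bal [ 0.44626097 -0.176906  ] [ 0.44775756 -0.17738671]
plate side ((530.4401245117188, 81.13412475585938), (151.7858428955078, 130.6340789794922), 84.63984680175781) [[0.5993, 0.1399, 0.008], [0.5862, 0.005, 0.008], [0.462, 0.0166, 0.008], [0.4735, 0.1604, 0.008], [0.5884, 0.1504, 0.008]]
blade side ((518.2623291015625, 334.7001953125), (108.63606262207031, 26.08466339111328), 20.960527420043945)
stock side ((488.98382568359375, 278.55792236328125), (24.465435028076172, 125.60227966308594), 19.433429718017578)
```

```bash
cat >> h.py <<'E'
def plan(*wps):
    s=observe(); p=np.array(s["position"]); M=R.from_euler("xyz",s["tool_rot"])
    print("t",round(s["clock"],2),"pos",p.round(4),"rpy deg",np.degrees(s["tool_rot"]).round(2),"F",np.round(s["force"],1),"w",round(s["grip_width"],4),"q",np.round(s["qpos"],2))
    for x,y,z,yaw in wps:
        d=M.inv().apply(np.array([x,y,z])-p)/.5
        r=(M.inv()*R.from_euler("xyz",[np.pi,0,np.radians(yaw)])).as_rotvec()/np.radians(120)
        print((x,y,z,yaw),np.r_[d,r].round(4).tolist())
E
python3 -c "
from h import *
plan((.45,-.2,.25,60))"
```

```text
t 0.1 pos [ 0.1671 -0.6019  0.2106] rpy deg [-1.7994e+02  1.0000e-02  1.5510e+01] F [-0.6  0.9 -1.6] w 0.0853 q [ 1.23  0.52 -0.04  1.6   0.02  1.02 -0.11]
(0.45, -0.2, 0.25, 60) [0.7603, -0.6233, -0.0783, -0.0005, -0.0001, -0.3707]
```

Request:
play_rows([
  [0.76,-0.623,-0.078,0,0,-0.371,0],
  [0.76,-0.623,-0.078,0,0,-0.371,0],
  [0.76,-0.623,-0.078,0,0,-0.371,0],
  [0.76,-0.623,-0.078,0,0,-0.371,0],
  [0.76,-0.623,-0.078,0,0,-0.371,0],
  [0.76,-0.623,-0.078,0,0,-0.371,0],
  [0.76,-0.623,-0.078,0,0,-0.371,0],
  [0.76,-0.623,-0.078,0,0,-0.371,0],
  [0.76,-0.623,-0.078,0,0,-0.371,0],
  [0.76,-0.623,-0.078,0,0,-0.371,0],
])

```text
clock: 1.1
position: [0.451, -0.1981, 0.2503]
tool_rot: [3.141, -0.0, 1.049]
force: [0.3, -0.8, -0.1]
grip_width: 0.0853
finger_force: 0.0
```

```bash
python3 -c "
from h import *
plan((.4907,.2797,.12,109))"
```

```text
t 1.1 pos [ 0.451  -0.1981  0.2503] rpy deg [ 1.7999e+02 -1.0000e-02  6.0090e+01] F [ 0.3 -0.8 -0.1] w 0.0853 q [ 0.63  0.29 -0.41  1.88  0.13  1.   -0.36]
(0.4907, 0.2797, 0.12, 109) [0.8678, -0.4078, 0.2608, 0.0001, -0.0001, -0.4076]
```

Request:
play_rows([
  [0.868,-0.408,0.1,0,0,-0.408,0],
  [0.868,-0.408,0.1,0,0,-0.408,0],
  [0.868,-0.408,0.1,0,0,-0.408,0],
  [0.868,-0.408,0.1,0,0,-0.408,0],
  [0.868,-0.408,0.1,0,0,-0.408,0],
  [0.868,-0.408,0.26,0,0,-0.408,0],
  [0.868,-0.408,0.26,0,0,-0.408,0],
  [0.868,-0.408,0.26,0,0,-0.408,0],
  [0.868,-0.408,0.26,0,0,-0.408,0],
  [0.868,-0.408,0.26,0,0,-0.408,0],
])

```text
clock: 2.1
position: [0.4896, 0.2761, 0.1203]
tool_rot: [-3.141, 0.0, 1.902]
force: [1.2, -0.5, 0.9]
grip_width: 0.0854
finger_force: 0.0
```

```bash
python3 -c "
from h import *
plan((.4907,.2797,.012,109))"
```

```text
t 2.1 pos [0.4896 0.2761 0.1203] rpy deg [-1.7997e+02  2.0000e-02  1.0898e+02] F [ 1.2 -0.5  0.9] w 0.0854 q [-0.18  0.6  -0.63  1.83  0.46  0.86 -0.69]
(0.4907, 0.2797, 0.012, 109) [0.0061, 0.0045, 0.2165, -0.0002, 0.0002, -0.0002]
```

Request:
play_rows([
  [0,0,0.22,0,0,0,0],
  [0,0,0.22,0,0,0,0],
  [0,0,0.22,0,0,0,0],
  [0,0,0.22,0,0,0,0],
  [0,0,0.22,0,0,0,0],
])

```text
clock: 2.6
position: [0.4908, 0.2749, 0.0134]
tool_rot: [3.14, -0.0, 1.902]
force: [-0.5, 0.4, 1.3]
grip_width: 0.0854
finger_force: 0.0
```

```bash
python3 -c "
from h import *
plan((.4907,.2797,.01,109))"
```

```text
t 2.6 pos [0.4908 0.2749 0.0134] rpy deg [ 1.7989e+02 -2.0000e-02  1.0896e+02] F [-0.5  0.4  1.3] w 0.0854 q [-0.25  0.76 -0.52  1.88  0.59  0.66 -0.8 ]
(0.4907, 0.2797, 0.01, 109) [0.0091, 0.003, 0.0068, 0.0009, -0.0002, -0.0003]
```

Request:
play_rows([
  [0.009,0.002,0.005,0,0,0,0],
  [0.009,0.002,0.005,0,0,0,0.4],
  [0.009,0.002,0.005,0,0,0,0.8],
  [0.009,0.002,0.005,0,0,0,1],
  [0.009,0.002,0.005,0,0,0,1],
  [0.009,0.002,0.005,0,0,0,1],
  [0.009,0.002,0.005,0,0,0,1],
  [0.009,0.002,0.005,0,0,0,1],
], newtons=50)

```text
clock: 3.4
position: [0.4892, 0.279, 0.0089]
tool_rot: [-3.141, 0.0, 1.902]
force: [-0.2, -1.2, 0.3]
grip_width: -0.0005
finger_force: 0.0
```

Request:
play_rows([
  [0,0,0,0,0,0,1],
  [0,0,-0.03,0,0,0,1],
  [0,0,-0.08,0,0,0,1],
  [0,0,-0.16,0,0,0,1],
  [0,0,-0.16,0,0,0,1],
  [0,0,-0.16,0,0,0,1],
])

```text
clock: 4.0
position: [0.4899, 0.2792, 0.0906]
tool_rot: [3.139, -0.0, 1.902]
force: [-1.0, -0.4, -0.1]
grip_width: -0.0002
finger_force: 0.0
```

```bash
python3 -c "
from h import *
cv2.imwrite('pics/t1.png',top());s=np.ascontiguousarray(grab_frame('side')[:,:,::-1]);cv2.imwrite('pics/s1.png',s)
t=cv2.imread('pics/t1.png')
cv2.imwrite('pics/c1.png',np.hstack([cv2.resize(t[180:280,170:300],(390,300)),cv2.resize(s[170:320,170:360],(380,300))]))
plan((.4907,.2797,.1,109))"
```

```text
t 4.1 pos [0.4891 0.2787 0.089 ] rpy deg [-1.7998e+02  2.0000e-02  1.0899e+02] F [-0.1  0.2  0.1] w 0.0002 q [-0.2   0.65 -0.6   1.84  0.5   0.8  -0.73]
(0.4907, 0.2797, 0.1, 109) [0.0008, 0.0036, -0.022, -0.0001, 0.0001, -0.0001]
```

View pics/c1.png

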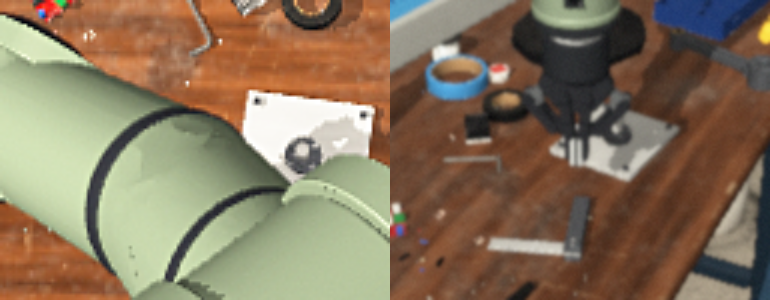

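The side view shows the square untouched at about (262,290) and the gripper shut in the air with its tip near (263,250). The grasp missed, so I'll check the projection of the TCP.

```bash
python3 -c "
from h import *
print(proj('side',[[.489,.2787,.089],[.489,.2787,.022],[.489,.2787,0]]))
f=lambda n:print(n,get_calibration(n))
f('side')
s=cv2.imread('pics/s1.png'); cv2.circle(s,tuple(int(v) for v in proj('side',[[.489,.2787,.089]])[0]),2,(0,0,255),-1);cv2.circle(s,tuple(int(v) for v in proj('side',[[.489,.2787,.022]])[0]),2,(255,0,255),-1)
cv2.imwrite('pics/c2.png',cv2.resize(s[190:310,190:330],None,fx=5,fy=5))
"
```

```text
[[262.85540344 257.35038132]
 [263.10447041 279.81589356]
 [263.18338016 286.93344954]]
side {'fovy': 43.14159887895751, 'cx': 272.67677865924355, 'cy': 209.99580735178716, 'xyz': array([0.02520095, 1.1859617 , 0.82759225]), 'rotation': array([-2.10921547e+00, -4.69674312e-04, -2.69142251e+00])}
```

View pics/c2.png

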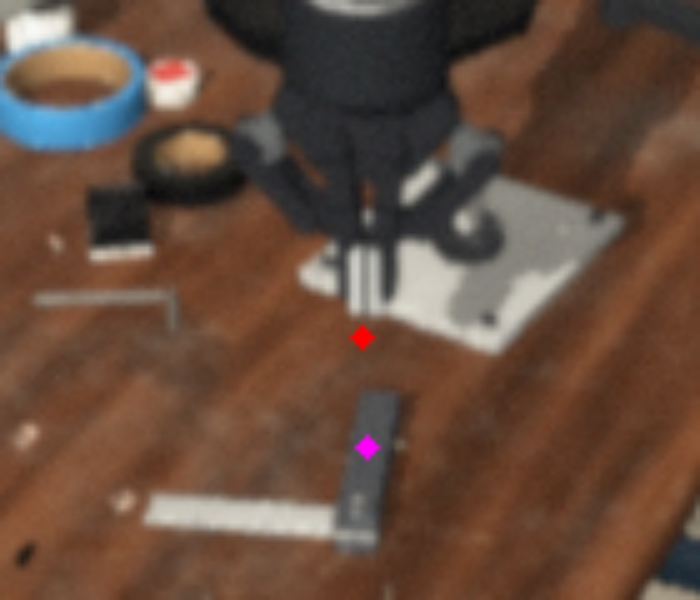

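The fingertip sits about 4.4 px (13 mm) above the predicted TCP, which explains the empty grasp: the real tips are higher than reported. I'll grasp again about 12 mm lower.

Request:
play_rows([
  [0,0.003,0,0,0,0,0],
  [0,0.003,0,0,0,0,0],
  [0,0.003,0,0,0,0,0],
  [0,0.003,0.08,0,0,0,0],
  [0,0.003,0.15,0,0,0,0],
  [0,0.003,0.184,0,0,0,0],
  [0,0.003,0.184,0,0,0,0],
  [0,0.003,0.184,0,0,0,0],
])

```text
clock: 4.9
position: [0.4909, 0.2801, -0.0022]
tool_rot: [3.141, -0.0, 1.903]
force: [0.0, 0.6, 1.0]
grip_width: 0.0854
finger_force: 0.0
```

Request:
play_rows([
  [0,0,0,0,0,0,0.5],
  [0,0,0,0,0,0,0.8],
  [0,0,0,0,0,0,1],
  [0,0,0,0,0,0,1],
  [0,0,0,0,0,0,1],
  [0,0,0,0,0,0,1],
], newtons=50)

```text
clock: 5.5
position: [0.4908, 0.2795, -0.0026]
tool_rot: [3.141, 0.0, 1.902]
force: [-1.5, -2.1, 9.3]
grip_width: 0.018
finger_force: 48.7
```

Request:
play_rows([
  [0,0,-0.02,0,0,0,1],
  [0,0,-0.08,0,0,0,1],
  [0,0,-0.16,0,0,0,1],
  [0,0,-0.2,0,0,0,1],
  [0,0,-0.2,0,0,0,1],
  [0,0,-0.2,0,0,0,1],
])

```text
clock: 6.1
position: [0.4907, 0.2792, 0.097]
tool_rot: [3.141, 0.0, 1.902]
force: [0.3, -1.2, -3.4]
grip_width: 0.0181
finger_force: 49.4
```

```bash
python3 -c "
from h import *
s=np.ascontiguousarray(grab_frame('side')[:,:,::-1]);cv2.imwrite('pics/s2.png',s)
cv2.imwrite('pics/c3.png',cv2.resize(s[190:310,190:330],None,fx=5,fy=5))
plan((.49,.28,.1,109))
"
```

```text
t 6.15 pos [0.4904 0.2791 0.0963] rpy deg [-1.7994e+02  2.0000e-02  1.0899e+02] F [ 0.  -0.8 -2.2] w 0.0176 q [-0.19  0.64 -0.61  1.84  0.49  0.82 -0.72]
(0.49, 0.28, 0.1, 109) [0.002, -0.0001, -0.0074, -0.0005, 0.0002, -0.0001]
```

View pics/c3.png

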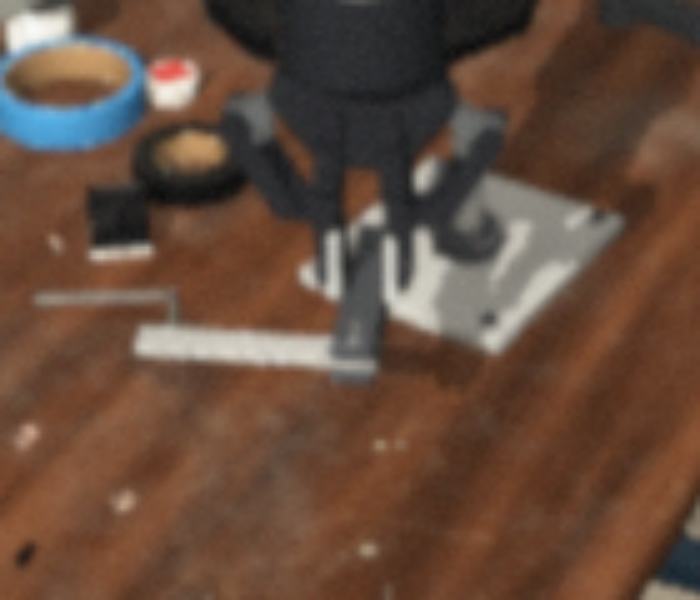

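The square is lifted: the blade runs from (217,257) to (265,263) and the gripper holds the far half of the stock. I'll measure the square's pose relative to the TCP.

Run:
```python
from h import *
s=cv2.imread("pics/s2.png"); p=np.array([.4904,.2791])
for b,name,im,z in (((212,250,264,266),"blade lifted",s,.1115),((215,280,275,305),"blade orig",cv2.imread("pics/side0.png"),.0125)):
    m=masks(im,b,140,255,60); c=big(m); r=rect("side",c,b,z); print(name,r,cv2.contourArea(c)/64)
    q=ray("side",px(cv2.approxPolyDP(cv2.convexHull(c),12,True),b),z); print(q[:,:2].round(4).tolist())
# fixture in same view with top surface: front-left/back corners compare
```

```text
blade lifted ((518.3865356445312, 334.84771728515625), (109.84468078613281, 26.827268600463867), 18.901803970336914) 260.6953125
[[0.5695, 0.3547], [0.5722, 0.3413], [0.4911, 0.3113], [0.463, 0.327], [0.5595, 0.3626]]
blade orig ((518.2623291015625, 334.7001953125), (108.63606262207031, 26.08466339111328), 20.960527420043945) 248.5078125
[[0.5675, 0.3581], [0.5704, 0.342], [0.4924, 0.3136], [0.4633, 0.3263], [0.5476, 0.3581]]
```

```bash
cat >> h.py <<'E'
FX=np.array([.5325,.0760]); FY=-7.0
def fx(x,y):  # fixture mm -> world m
    a=np.radians(FY); return FX+np.array([np.cos(a)*x-np.sin(a)*y,np.sin(a)*x+np.cos(a)*y])/1000
E
python3 -c "
from h import *
a=fx(-85,-4.8);plan((*a,.12,83),(*a,-.001,83))"
```

```text
t 6.15 pos [0.4904 0.2791 0.0963] rpy deg [-1.7994e+02  2.0000e-02  1.0899e+02] F [ 0.  -0.8 -2.2] w 0.0176 q [-0.19  0.64 -0.61  1.84  0.49  0.82 -0.72]
(np.float64(0.44754860426214294), np.float64(0.08159467266155919), 0.12, 83) [-0.3456, -0.2095, -0.0471, -0.0004, 0.0003, 0.2165]
(np.float64(0.44754860426214294), np.float64(0.08159467266155919), -0.001, 83) [-0.3455, -0.2092, 0.1949, -0.0004, 0.0003, 0.2165]
```

Request:
play_rows([
  [0,0,-0.047,0,0,0,1],
  [-0.07,-0.04,-0.047,0,0,0.04,1],
  [-0.14,-0.08,-0.047,0,0,0.09,1],
  [-0.21,-0.13,-0.047,0,0,0.14,1],
  [-0.28,-0.17,-0.047,0,0,0.18,1],
  [-0.346,-0.21,-0.047,0,0,0.2165,1],
  [-0.346,-0.21,-0.047,0,0,0.2165,1],
  [-0.346,-0.21,-0.047,0,0,0.2165,1],
  [-0.346,-0.21,-0.047,0,0,0.2165,1],
])

```text
clock: 7.05
position: [0.4476, 0.0826, 0.12]
tool_rot: [-3.141, -0.0, 1.45]
force: [0.7, -0.4, -1.9]
grip_width: 0.0181
finger_force: 49.6
```

```bash
python3 -c "
from h import *
a=fx(-85,-4.8);plan((*a,.04,83),(*a,-.001,83))
s=np.ascontiguousarray(grab_frame('side')[:,:,::-1]);cv2.imwrite('pics/s3.png',s);cv2.imwrite('pics/t3.png',top())"
```

```text
t 7.05 pos [0.4476 0.0826 0.12  ] rpy deg [-1.7995e+02 -2.0000e-02  8.3090e+01] F [ 0.7 -0.4 -1.9] w 0.0181 q [ 0.12  0.44 -0.54  2.1   0.35  0.69 -0.77]
(np.float64(0.44754860426214294), np.float64(0.08159467266155919), 0.04, 83) [-0.002, 0.0002, 0.16, -0.0004, -0.0002, 0.0007]
(np.float64(0.44754860426214294), np.float64(0.08159467266155919), -0.001, 83) [-0.002, 0.0003, 0.242, -0.0004, -0.0002, 0.0007]
```

Request:
play_rows([
  [0,0,0.06,0,0,0,1],
  [0,0,0.12,0,0,0,1],
  [0,0,0.17,0,0,0,1],
  [0,0,0.2,0,0,0,1],
  [0,0,0.222,0,0,0,1],
  [0,0,0.235,0,0,0,1],
  [0,0,0.242,0,0,0,1],
  [0,0,0.242,0,0,0,1],
])

```text
clock: 7.95
position: [0.4478, 0.082, -0.0005]
tool_rot: [3.141, -0.0, 1.449]
force: [0.1, 0.4, -2.6]
grip_width: 0.0181
finger_force: 49.6
```

```bash
python3 -c "
from h import *
plan((*fx(-72,-4.8),-.001,83),(*fx(-72,-7.8),-.001,83))
s=np.ascontiguousarray(grab_frame('side')[:,:,::-1]);cv2.imwrite('pics/s4.png',s);t=top();cv2.imwrite('pics/t4.png',t)
cv2.imwrite('pics/c4.png',np.hstack([cv2.resize(t[195:265,235:305],(400,400)),cv2.resize(s[205:285,240:320],(400,400))]))"
```

```text
t 7.95 pos [ 0.4478  0.082  -0.0005] rpy deg [179.99  -0.    83.03] F [ 0.1  0.4 -2.6] w 0.0181 q [-0.03  0.65 -0.36  2.16  0.56  0.42 -0.97]
(np.float64(0.4604517042334801), np.float64(0.08001037119729228), -0.001, 83) [-0.0008, 0.0255, 0.001, 0.0001, -0.0, 0.0003]
(np.float64(0.4600860962032646), np.float64(0.07703273274236831), -0.001, 83) [-0.0068, 0.0255, 0.001, 0.0001, -0.0, 0.0003]
```

View pics/c4.png

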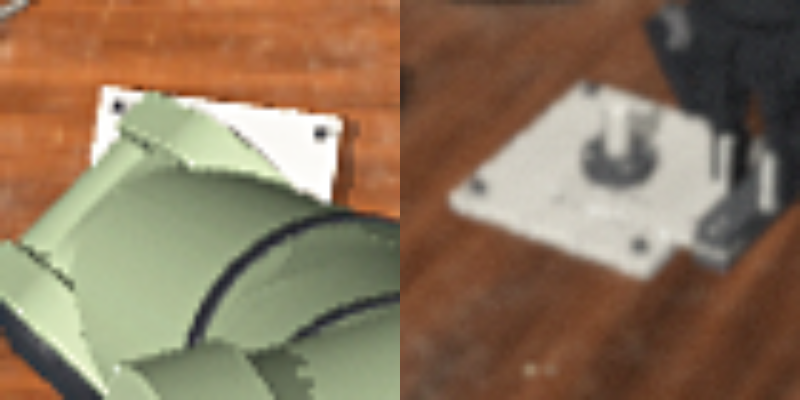

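The side view shows the square low behind the front edge. Its blade lies between the boss (at about (620,160) in the crop) and the front-left screw (640,245). I'm advancing to the edge.

Request:
play_rows([
  [0,0.006,0.001,0,0,0,1],
  [0,0.012,0.001,0,0,0,1],
  [0,0.018,0.001,0,0,0,1],
  [0,0.022,0.001,0,0,0,1],
  [0,0.024,0.001,0,0,0,1],
  [0,0.024,0.001,0,0,0,1],
])

```text
clock: 8.65
position: [0.4597, 0.0803, -0.0011]
tool_rot: [-3.142, -0.0, 1.449]
force: [-0.0, 0.4, -2.7]
grip_width: 0.0179
finger_force: 49.6
```

Request:
play_rows([
  [0,0.002,0,0,0,0,1],
  [0,0.004,0,0,0,0,1],
  [0,0.004,0,0,0,0,1],
])

```text
clock: 8.95
position: [0.4615, 0.0801, -0.0011]
tool_rot: [-3.141, 0.0, 1.449]
force: [-2.0, -0.8, -2.5]
grip_width: 0.0178
finger_force: 49.6
```

Request:
play_rows([
  [0,0.002,0,0,0,0,1],
  [0,0.004,0,0,0,0,1],
  [0,0.004,0,0,0,0,1],
])

```text
clock: 9.25
position: [0.4619, 0.0798, -0.0013]
tool_rot: [-3.139, 0.001, 1.45]
force: [-10.3, 2.1, 3.2]
grip_width: 0.0183
finger_force: 50.4
```

```bash
python3 -c "
from h import *
s=observe();print(s['force'],s['moment'],s['position'],s['clock'])
cv2.imwrite('pics/s5.png',np.ascontiguousarray(grab_frame('side')[:,:,::-1]))
s=observe();print(s['force'],s['moment'],s['position'])"
```

```text
[-10.27921579   2.11584341   3.22853674] [0.45091276 2.50679757 0.1702008 ] [ 0.46188458  0.0798432  -0.00131395] 9.25
[-11.48956468   1.74926468   2.63937557] [0.45552388 2.46374349 0.10496312] [ 0.46193202  0.07985541 -0.00130535]
```

Contact with the edge is at the expected place. I'll back off 2 mm, then slide towards the boss to feel it.

Request:
play_rows([
  [0,-0.008,0,0,0,0,1],
  [-0.002,-0.008,0,0,0,0,1],
  [-0.004,-0.008,0,0,0,0,1],
  [-0.006,-0.008,0,0,0,0,1],
  [-0.007,-0.008,0,0,0,0,1],
  [-0.007,-0.008,0,0,0,0,1],
])

```text
clock: 9.9
position: [0.4593, 0.0767, -0.001]
tool_rot: [3.141, 0.0, 1.449]
force: [-0.5, 0.4, -2.2]
grip_width: 0.0174
finger_force: 49.6
```

Request:
play_rows([
  [-0.001,0,0,0,0,0,1],
  [-0.002,0,0,0,0,0,1],
  [-0.002,0,0,0,0,0,1],
])

```text
clock: 10.2
position: [0.4591, 0.0758, -0.0011]
tool_rot: [-3.142, 0.0, 1.449]
force: [0.9, -0.1, -2.4]
grip_width: 0.018
finger_force: 49.6
```

Request:
play_rows([
  [-0.001,0,0,0,0,0,1],
  [-0.002,0,0,0,0,0,1],
  [-0.002,0,0,0,0,0,1],
])

```text
clock: 10.5
position: [0.4589, 0.0748, -0.0011]
tool_rot: [-3.142, 0.0, 1.449]
force: [-0.1, 0.7, -2.6]
grip_width: 0.0177
finger_force: 49.6
```

Request:
play_rows([
  [-0.001,0,0,0,0,0,1],
  [-0.002,0,0,0,0,0,1],
  [-0.002,0,0,0,0,0,1],
])

```text
clock: 10.8
position: [0.4588, 0.0738, -0.0011]
tool_rot: [-3.142, 0.0, 1.449]
force: [-0.0, -0.2, -2.6]
grip_width: 0.0174
finger_force: 49.6
```

Request:
play_rows([
  [-0.001,0,0,0,0,0,1],
  [-0.002,0,0,0,0,0,1],
  [-0.002,0,0,0,0,0,1],
])

```text
clock: 11.1
position: [0.4587, 0.0728, -0.0011]
tool_rot: [-3.142, 0.0, 1.449]
force: [0.4, 0.0, -2.2]
grip_width: 0.0177
finger_force: 49.6
```

Request:
play_rows([
  [-0.001,0,0,0,0,0,1],
  [-0.002,0,0,0,0,0,1],
  [-0.002,0,0,0,0,0,1],
])

```text
clock: 11.4
position: [0.4588, 0.072, -0.001]
tool_rot: [3.141, -0.0, 1.449]
force: [0.3, 1.3, -2.7]
grip_width: 0.0179
finger_force: 49.6
```

Request:
play_rows([
  [-0.001,0,0,0,0,0,1],
  [-0.002,0,0,0,0,0,1],
  [-0.002,0,0,0,0,0,1],
])

```text
clock: 11.7
position: [0.4589, 0.0713, -0.001]
tool_rot: [3.141, -0.001, 1.449]
force: [2.5, 4.8, -3.5]
grip_width: 0.0179
finger_force: 49.6
```

Boss felt at y≈0.072. I'll back off about 3 mm from here, then press onto the edge again.

Request:
play_rows([
  [0.003,0,0,0,0,0,1],
  [0.006,0,0,0,0,0,1],
  [0.0065,0.002,0,0,0,0,1],
  [0.0065,0.004,0,0,0,0,1],
  [0.0065,0.006,0,0,0,0,1],
  [0.0065,0.0075,0,0,0,0,1],
  [0.0065,0.0075,0,0,0,0,1],
])

```text
clock: 12.4
position: [0.4611, 0.0734, -0.0013]
tool_rot: [-3.139, 0.001, 1.449]
force: [-8.5, 1.5, 1.7]
grip_width: 0.0178
finger_force: 50.2
```

```bash
python3 -c "
from h import *
s=observe();print(s['force'],s['moment'],s['position'],s['clock'])"
```

```text
[-8.4531366   1.46233087  1.68397598] [0.35563985 1.89244467 0.14521713] [ 0.46113786  0.07342018 -0.00133957] 12.4
```

Request:
play_rows([
  [0,0,0.0015,0,0,0,1],
  [0,0,0.003,0,0,0,1],
  [0,-0.002,0.003,0,0,0,1],
  [0,-0.002,0.003,0,0,0,0.7],
  [0,-0.002,0.003,0,0,0,0.6],
  [0,-0.002,0.003,0,0,0,0.6],
  [0,-0.002,0.003,0,0,0,0.6],
])

```text
clock: 13.1
position: [0.4618, 0.0738, -0.0025]
tool_rot: [3.141, -0.0, 1.449]
force: [1.9, -0.8, -0.9]
grip_width: 0.0339
finger_force: 0.0
```

```bash
python3 -c "
from h import *
plan((*fx(-72,-4.8),-.001,83))
cv2.imwrite('pics/s6.png',np.ascontiguousarray(grab_frame('side')[:,:,::-1]))"
```

```text
t 13.1 pos [ 0.4618  0.0738 -0.0025] rpy deg [ 1.7999e+02 -1.0000e-02  8.3000e+01] F [ 1.9 -0.8 -0.9] w 0.0339 q [-0.    0.67 -0.37  2.13  0.56  0.43 -0.94]
(np.float64(0.4604517042334801), np.float64(0.08001037119729228), -0.001, 83) [0.0121, -0.0041, -0.0031, 0.0001, -0.0001, 0.0]
```

Released. Now I'll press the stock flush with the back finger.

Request:
play_rows([
  [0,0.005,0,0,0,0,0.6],
  [0,0.01,0,0,0,0,0.6],
  [0,0.013,0,0,0,0,0.6],
  [0,0.014,0,0,0,0,0.6],
  [0,0.014,0,0,0,0,0.6],
])

```text
clock: 13.65
position: [0.4682, 0.0729, -0.0026]
tool_rot: [-3.141, 0.0, 1.449]
force: [-3.2, -0.3, 2.2]
grip_width: 0.0338
finger_force: 1.7
```

Request:
play_rows([
  [0,0.002,0,0,0,0,0.6],
  [0,0.004,0,0,0,0,0.6],
  [0,0.004,0,0,0,0,0.6],
])

```text
clock: 13.95
position: [0.4685, 0.0728, -0.0028]
tool_rot: [-3.138, 0.001, 1.45]
force: [-15.2, 2.9, 12.0]
grip_width: 0.0336
finger_force: 7.6
```

Request:
play_rows([
  [0,-0.008,0,0,0,0,0.6],
  [0,-0.016,0,0,0,0,0.6],
  [0,-0.017,0,0,0,0,0.6],
  [0,-0.017,-0.01,0,0,0,0.6],
  [0,-0.017,-0.04,0,0,0,0.6],
  [0,-0.017,-0.1,0,0,0,0.6],
  [0,-0.017,-0.2,0,0,0,0.5],
  [0,-0.017,-0.3,0,0,0,0.2],
  [0,-0.017,-0.35,0,0,0,0],
  [0,-0.017,-0.35,0,0,0,0],
])

```text
clock: 14.95
position: [0.464, 0.0739, 0.1762]
tool_rot: [3.136, -0.001, 1.448]
force: [0.6, 0.2, -0.0]
grip_width: 0.0834
finger_force: 0.0
```

```bash
python3 -c "
from h import *
plan((.447,-.177,.13,-17.8),(.447,-.177,.13,162.2))"
```

```text
t 14.95 pos [0.464  0.0739 0.1762] rpy deg [ 1.7966e+02 -7.0000e-02  8.2970e+01] F [ 0.6  0.2 -0. ] w 0.0834 q [ 0.2   0.37 -0.6   2.01  0.28  0.83 -0.69]
(0.447, -0.177, 0.13, -17.8) [-0.5023, 0.0272, 0.092, 0.0016, -0.0029, 0.8398]
(0.447, -0.177, 0.13, 162.2) [-0.5023, 0.0272, 0.092, 0.0028, 0.0015, -0.6602]
```

Request:
play_rows([
  [-0.1,0,0,0,0,0.07,0],
  [-0.2,0.01,0,0,0,0.14,0],
  [-0.3,0.01,0,0,0,0.21,0],
  [-0.4,0.02,0.02,0,0,0.28,0],
  [-0.5,0.027,0.03,0,0,0.35,0],
  [-0.5,0.027,0.03,0,0,0.35,0],
])

```text
clock: 15.55
position: [0.4434, -0.1819, 0.1564]
tool_rot: [-3.141, 0.002, 0.703]
force: [0.6, 0.4, 0.3]
grip_width: 0.0852
finger_force: 0.0
```

```bash
python3 -c "
from h import *
plan((.447,-.177,.13,-17.8),(.447,-.177,.13,162.2))"
```

```text
t 15.55 pos [ 0.4434 -0.1819  0.1564] rpy deg [-1.7999e+02  1.3000e-01  4.0290e+01] F [0.6 0.4 0.3] w 0.0852 q [ 0.53  0.38 -0.34  2.02  0.18  0.77 -0.78]
(0.447, -0.177, 0.13, -17.8) [0.0119, -0.0028, 0.0528, 0.0005, 0.001, 0.4841]
(0.447, -0.177, 0.13, 162.2) [0.0119, -0.0028, 0.0528, -0.0012, 0.0006, -1.0159]
```

Request:
play_rows([
  [0.012,-0.003,0.01,0,0,0.07,0],
  [0.012,-0.003,0.02,0,0,0.14,0],
  [0.012,-0.003,0.03,0,0,0.21,0],
  [0.012,-0.003,0.04,0,0,0.28,0],
  [0.012,-0.003,0.05,0,0,0.35,0],
  [0.012,-0.003,0.053,0,0,0.42,0],
  [0.012,-0.003,0.053,0,0,0.484,0],
  [0.012,-0.003,0.053,0,0,0.484,0],
  [0.012,-0.003,0.053,0,0,0.484,0],
])

```text
clock: 16.45
position: [0.4486, -0.1707, 0.1308]
tool_rot: [3.142, 0.0, -0.293]
force: [-0.2, -0.3, -0.0]
grip_width: 0.0855
finger_force: 0.0
```

```bash
cat >> h.py <<'E'
def cen(c): M=cv2.moments(c); return [M["m10"]/M["m00"],M["m01"]/M["m00"]]
E
python3 - <<'E'
from h import *
plan((.447,-.177,.03,-17.8),(.447,-.177,-.006,-17.8))
t=top(); cv2.imwrite("pics/t7.png",t); s=np.ascontiguousarray(grab_frame('side')[:,:,::-1]);cv2.imwrite('pics/s7.png',s)
c=cv2.resize(t[195:270,235:305],(560,600)); d=cv2.resize(s[205:285,240:320],(600,600))
cv2.imwrite("pics/c7.png",np.hstack([cv2.resize(c,(374,400)),cv2.resize(d,(400,400))]))
E
```

```text
t 16.45 pos [ 0.4486 -0.1707  0.1308] rpy deg [ 1.800e+02  2.000e-02 -1.679e+01] F [-0.2 -0.3 -0. ] w 0.0855 q [ 0.31  0.41 -0.09  2.05  0.06  0.69 -1.68]
(0.447, -0.177, 0.03, -17.8) [0.0006, 0.013, 0.2016, 0.0, 0.0001, 0.0084]
(0.447, -0.177, -0.006, -17.8) [0.0006, 0.013, 0.2736, 0.0, 0.0001, 0.0084]
```

View pics/c7.png

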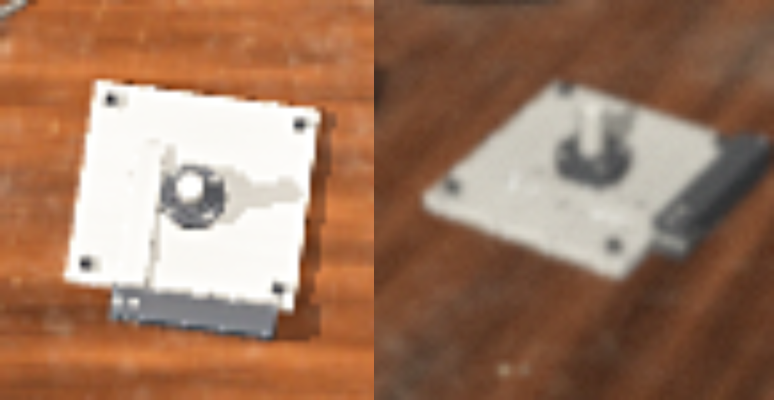

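The square is well placed: in the crop the stock lies flush along the front edge (from (110,290) to (280,310)), and the blade's inside edge (160,140–285) is right beside the boss (192,195). Next is the lever grasp.

Request:
play_rows([
  [0,0.01,0.05,0,0,0.008,0],
  [0,0.01,0.12,0,0,0.008,0],
  [0,0.01,0.19,0,0,0.008,0],
  [0,0.01,0.24,0,0,0.008,0],
  [0,0.01,0.265,0,0,0.008,0],
  [0,0.01,0.278,0,0,0.008,0],
  [0,0.01,0.278,0,0,0.008,0],
])

```text
clock: 17.25
position: [0.4472, -0.1758, -0.0081]
tool_rot: [-3.141, 0.0, -0.314]
force: [0.3, -0.1, 0.4]
grip_width: 0.0857
finger_force: 0.0
```

Run:
```python
from h import *
plan((.447,-.177,-.008,-17.8))
t=cv2.imread("pics/t7.png")
b=(248,242,295,264); c=big(masks(t,b,60,150)); print("stock",rect("top",c,b,.022))
b=(240,200,305,262); c=big(masks(t,b,170)); ap=cv2.approxPolyDP(cv2.convexHull(c),20,True); print(ray("top",px(ap,b),.008)[:,:2].round(4).tolist())
```

```text
t 17.25 pos [ 0.4472 -0.1758 -0.0081] rpy deg [-1.7999e+02  2.0000e-02 -1.7990e+01] F [ 0.3 -0.1  0.4] w 0.0857 q [ 0.29  0.67 -0.06  2.11  0.1   0.36 -1.73]
(0.447, -0.177, -0.008, -17.8) [0.0004, 0.0025, -0.0001, -0.0001, 0.0001, -0.0016]
stock ((460.8711242675781, 72.97615814208984), (99.69620513916016, 21.719322204589844), 83.96918487548828)
[[0.6053, 0.1374], [0.5877, -0.0009], [0.4653, 0.0137], [0.4825, 0.1525]]
```

Request:
play_rows([
  [0,0.002,0,0,0,0,0.4],
  [0,0.002,0,0,0,0,0.7],
  [0,0.002,0,0,0,0,1],
  [0,0.002,0,0,0,0,1],
  [0,0.002,0,0,0,0,1],
  [0,0.002,0,0,0,0,1],
  [0,0.002,0,0,0,0,1],
], newtons=100)

```text
clock: 17.95
position: [0.447, -0.1771, -0.0073]
tool_rot: [3.141, -0.001, -0.315]
force: [-4.5, -1.3, 19.6]
grip_width: 0.0192
finger_force: 97.8
```

```bash
python3 -c "
from h import *
plan((.447,-.177,.04,-17.8));print(observe()['moment'])"
```

```text
t 17.95 pos [ 0.447  -0.1771 -0.0073] rpy deg [ 1.7998e+02 -5.0000e-02 -1.8050e+01] F [-4.5 -1.3 19.6] w 0.0192 q [ 0.3   0.67 -0.06  2.11  0.1   0.36 -1.73]
(0.447, -0.177, 0.04, -17.8) [-0.0001, -0.0001, -0.0945, 0.0002, -0.0004, -0.002]
[-0.14391591  0.87945553  0.00611301]
```

Request:
play_rows([
  [0,0,-0.01,0,0,0,1],
  [0,0,-0.03,0,0,0,1],
  [0,0,-0.07,0,0,0,1],
  [0,0,-0.13,0,0,0,1],
  [0,0,-0.19,0,0,0,1],
  [0,0,-0.25,0,0,0,1],
  [0,0,-0.28,0,0,0,1],
  [0,0,-0.28,0,0,0,1],
  [0,0,-0.28,0,0,0,1],
])

```text
clock: 18.85
position: [0.4465, -0.1766, 0.1317]
tool_rot: [3.142, 0.0, -0.315]
force: [0.9, 0.4, -6.8]
grip_width: 0.0194
finger_force: 99.4
```

Run:
```python
from h import *
plan((.58,.07,.14,-6.8));print(observe()['moment'])
s=np.ascontiguousarray(grab_frame('side')[:,:,::-1]);cv2.imwrite('pics/s8.png',s);t=top();cv2.imwrite('pics/t8.png',t)
# visible lever features: yellow ring
for n,im in(("top",t),("side",s)):
    h=cv2.cvtColor(im,cv2.COLOR_BGR2HSV); y=((h[...,0]>18)&(h[...,0]<38)&(h[...,1]>110)&(h[...,2]>110)).astype(np.uint8)
    k,l,st,ce=cv2.connectedComponentsWithStats(y)
    print(n,[(ce[i].round(1).tolist(),int(st[i,4])) for i in range(1,k) if st[i,4]>=3], "pred",proj(n,[[.447+.1175*.952,-.177-.1175*.3057,.03+.14+.0]]))
```

```text
t 18.85 pos [ 0.4465 -0.1766  0.1317] rpy deg [ 1.800e+02  1.000e-02 -1.802e+01] F [ 0.9  0.4 -6.8] w 0.0194 q [ 0.32  0.41 -0.09  2.05  0.06  0.69 -1.69]
(0.58, 0.07, 0.14, -6.8) [0.1013, -0.5516, -0.0166, -0.0, 0.0001, -0.0935]
[0.00140786 0.0059978  0.01314594]
top [([184.7, 0.6], 18), ([181.1, 6.2], 53), ([461.2, 32.2], 110), ([221.3, 39.4], 7), ([225.7, 39.3], 3), ([117.4, 70.1], 17), ([334.0, 76.4], 5), ([105.3, 89.7], 3), ([55.0, 93.0], 3), ([298.0, 108.9], 60), ([82.5, 110.0], 4), ([18.0, 114.0], 3), ([64.0, 115.0], 3), ([71.5, 115.0], 4), ([130.5, 116.0], 4), ([174.0, 117.0], 7), ([130.5, 144.5], 4), ([518.3, 150.0], 3), ([521.0, 148.5], 4), ([524.0, 154.2], 22), ([531.8, 152.3], 6), ([145.0, 154.4], 5), ([166.5, 157.0], 4), ([531.5, 157.8], 6), ([126.7, 179.6], 113), ([130.6, 176.6], 9), ([528.5, 180.0], 6), ([62.9, 188.8], 19), ([524.2, 193.8], 4), ([526.0, 199.0], 3), ([526.8, 204.5], 4), ([527.8, 210.0], 4), ([528.9, 215.4], 7), ([535.5, 215.5], 6), ([542.0, 216.2], 5), ([547.0, 217.0], 3), ([554.5, 217.7], 10), ([530.0, 220.4], 7), ([467.3, 222.1], 9), ([530.3, 226.7], 3), ([539.0, 228.0], 9), ([429.2, 243.0], 15), ([431.8, 245.4], 5)] pred [[369.10535625 215.54451234]]
side [([125.5, 31.5], 14), ([360.5, 182.8], 140), ([109.1, 314.6], 25), ([120.6, 326.4], 20), ([91.2, 329.8], 5), ([104.9, 338.4], 74), ([127.9, 340.1], 15), ([132.8, 352.5], 68), ([69.8, 410.8], 434), ([99.5, 410.0], 4)] pred [[314.66184753 144.22817721]]
```

Lifted with near-zero moment (0.69 kg, balanced). Moving over the shaft.

Request:
play_rows([
  [0.005,-0.03,0,0,0,-0.005,1],
  [0.015,-0.08,0,0,0,-0.015,1],
  [0.03,-0.14,0,0,0,-0.025,1],
  [0.04,-0.21,0,0,0,-0.035,1],
  [0.05,-0.28,0,0,0,-0.045,1],
  [0.065,-0.35,0,0,0,-0.06,1],
  [0.08,-0.42,0,0,0,-0.07,1],
  [0.09,-0.48,0,0,0,-0.08,1],
  [0.098,-0.53,0,0,0,-0.09,1],
  [0.101,-0.5516,0,0,0,-0.0935,1],
])

```text
clock: 19.95
position: [0.5804, 0.0733, 0.1307]
tool_rot: [-3.141, 0.002, -0.115]
force: [-0.4, 0.2, -6.7]
grip_width: 0.0192
finger_force: 99.4
```

Request:
play_rows([
  [0,0,0,0,0,0,1],
  [0,0,0,0,0,0,1],
  [0,0,0,0,0,0,1],
])

```text
clock: 20.25
position: [0.5797, 0.0687, 0.1316]
tool_rot: [3.141, 0.001, -0.12]
force: [0.0, 0.1, -7.3]
grip_width: 0.019
finger_force: 99.4
```

Run:
```python
from h import *
a=fx(47.5,0); plan((*a,.1,-6.8),(*a,.07,-6.8)); print(observe()["moment"])
```

```text
t 20.25 pos [0.5797 0.0687 0.1316] rpy deg [ 1.7996e+02  4.0000e-02 -6.8900e+00] F [ 0.   0.1 -7.3] w 0.019 q [-0.11  0.55 -0.16  1.78  0.11  0.82 -2.01]
(np.float64(0.5796459422029627), np.float64(0.07021120618825549), 0.1, -6.8) [-0.0005, -0.003, 0.0633, 0.0004, 0.0003, -0.0007]
(np.float64(0.5796459422029627), np.float64(0.07021120618825549), 0.07, -6.8) [-0.0005, -0.0031, 0.1233, 0.0004, 0.0003, -0.0007]
[ 0.01107751 -0.04615214 -0.07472671]
```

Request:
play_rows([
  [0,-0.003,0.02,0,0,0,1],
  [0,-0.003,0.05,0,0,0,1],
  [0,-0.003,0.08,0,0,0,1],
  [0,-0.003,0.105,0,0,0,1],
  [0,-0.003,0.12,0,0,0,1],
  [0,-0.003,0.123,0,0,0,1],
  [0,-0.003,0.123,0,0,0,1],
  [0,-0.003,0.123,0,0,0,1],
])

```text
clock: 21.05
position: [0.5808, 0.0715, 0.071]
tool_rot: [-3.141, -0.001, -0.119]
force: [0.7, -0.3, -6.7]
grip_width: 0.0191
finger_force: 99.3
```

Run:
```python
from h import *
a=fx(47.5,0); plan((*a,.07,-6.8))
s=np.ascontiguousarray(grab_frame('side')[:,:,::-1]);cv2.imwrite('pics/s9.png',s);t=top();cv2.imwrite('pics/t9.png',t)
U=.0773; a=np.radians(-6.8); u=np.array([np.cos(a),np.sin(a)])
E=np.r_[FX+.165*u,U+.03]; B=np.r_[FX,U+.038]
print("pred top end,bore",proj("top",[E,B]),"side",proj("side",[E,B,np.r_[FX,.052]]))
for n,im,bx in(("top",t,(240,170,310,260)),("side",s,(180,120,330,290))):
    c=im[bx[1]:bx[3],bx[0]:bx[2]]; h=cv2.cvtColor(c,cv2.COLOR_BGR2HSV); y=((h[...,0]>18)&(h[...,0]<38)&(h[...,1]>110)&(h[...,2]>110)).astype(np.uint8)
    k,l,st,ce=cv2.connectedComponentsWithStats(y); print(n,[((ce[i]+bx[:2]).round(1).tolist(),int(st[i,4])) for i in range(1,k) if st[i,4]>=3])
# occlusion of top view at predicted bore/end: mean hsv
for q in proj("top",[E,B]): x,y=q.astype(int); print(cv2.cvtColor(t[y-4:y+5:4,x-4:x+5:4],cv2.COLOR_BGR2HSV).reshape(-1,3).tolist())
```

```text
t 21.05 pos [0.5808 0.0715 0.071 ] rpy deg [-1.7998e+02 -5.0000e-02 -6.8100e+00] F [ 0.7 -0.3 -6.7] w 0.0191 q [-0.12  0.64 -0.15  1.81  0.14  0.7  -2.03]
(np.float64(0.5796459422029627), np.float64(0.07021120618825549), 0.07, -6.8) [-0.002, 0.0028, 0.0019, -0.0001, -0.0004, -0.0001]
pred top end,bore [[277.39406556 174.74486708]
 [269.48209031 225.78111296]] side [[232.42372097 191.18133746]
 [282.40465425 204.68598737]
 [282.17524156 224.77966202]]
top []
side []
[[42, 51, 146], [41, 56, 131], [44, 57, 103], [42, 50, 154], [41, 61, 143], [42, 59, 121], [41, 53, 165], [43, 55, 152], [43, 52, 132]]
[[42, 44, 149], [41, 53, 182], [40, 56, 173], [42, 54, 180], [41, 57, 180], [43, 52, 178], [40, 54, 180], [42, 56, 178], [41, 52, 181]]
```

Run:
```python
from h import *
s=cv2.imread("pics/s9.png"); h=cv2.cvtColor(s,cv2.COLOR_BGR2HSV); s0=cv2.imread("pics/s7.png"); h0=cv2.cvtColor(s0,cv2.COLOR_BGR2HSV)
U=.0773; a=np.radians(-6.8); u=np.array([np.cos(a),np.sin(a)])
P=lambda d,z:proj("side",np.r_[FX+d*u,z])[0]
print("axis rows z=115,77,52,22:",[P(0,z).round(1).tolist() for z in(.115,.0773,.052,.0225)])
print("end boss: top,bottom",P(.165,U+.03).round(1),P(.165,U).round(1)," ears",P(-.043,U+.02).round(1))
# difference mask between lever-absent (s7) and now
d=(cv2.absdiff(s,s0).max(2)>22)
for r in range(182,232,3):
    runs=np.flatnonzero(np.diff(np.r_[0,d[r,200:340].astype(int),0])); print(r,(runs+200).tolist())
```

```text
axis rows z=115,77,52,22: [[282.4, 204.8], [282.3, 216.9], [282.2, 224.8], [282.1, 233.8]]
end boss: top,bottom [232.4 191.2] [232.8 200.4]  ears [296.2 215. ]
182 [255, 260, 298, 309]
185 [252, 258, 298, 313, 316, 317]
188 [252, 256, 298, 309, 310, 323]
191 [229, 238, 297, 309, 310, 330]
194 [229, 245, 269, 270, 296, 305, 311, 316, 317, 318, 319, 338]
197 [228, 254, 273, 275, 293, 301, 326, 340]
200 [229, 261, 266, 269, 272, 275, 286, 299, 331, 340]
203 [233, 234, 244, 264, 265, 296, 339, 340]
206 [245, 269, 270, 293]
209 [260, 261, 262, 298]
212 [264, 268, 270, 306]
215 [273, 308]
218 [274, 312]
221 [281, 311]
224 [287, 308]
227 []
230 []
```

Run:
```python
from h import *
for f in("pics/t7.png","pics/top0.png"):
    t=cv2.imread(f); b=(255,215,290,245); c8=cv2.resize(t[b[1]:b[3],b[0]:b[2]],None,fx=K,fy=K,interpolation=cv2.INTER_CUBIC)
    h=cv2.cvtColor(c8,cv2.COLOR_BGR2HSV)[...,2]
    dark=(h<130).astype(np.uint8)*255; dark=cv2.morphologyEx(dark,cv2.MORPH_OPEN,np.ones((5,5))); c=big(dark); hull=cv2.convexHull(c)
    print(f,"boss hull circle (z=.020)",rect("top",hull,b,.020)[:2])
    fill=np.zeros_like(dark); cv2.drawContours(fill,[hull],-1,255,-1)
    br=((h>190)&(fill>0)).astype(np.uint8); cc=big(br); print(" shaft bright",ray("top",px(cen(cc),b),.052)[0].round(4),ray("top",px(cen(cc),b),.045)[0].round(4),cv2.contourArea(cc)/64, rect("top",cc,b,.05)[:2])
    print(" expected px shaft top",proj("top",np.r_[FX,.052]).round(2)," boss",proj("top",np.r_[FX,.02]).round(2),"meas",px(cen(cc),b).round(2),px(cen(hull),b).round(2))
    cp=big(masks(t,(240,200,305,262),170)); print(" plate",rect("top",cp,(240,200,305,262),.008))
s=cv2.imread("pics/s7.png"); g=cv2.cvtColor(s,cv2.COLOR_BGR2HSV)[...,2]
for r in(226,228,230,232,235,237): print(r,g[r,270:298].tolist())
```

```text
pics/t7.png boss hull circle (z=.020) ((532.2869262695312, 75.2916259765625), (28.914772033691406, 38.149147033691406))
 shaft bright [0.5321 0.0765 0.052 ] [0.5333 0.0767 0.045 ] 20.1640625 ((532.4526977539062, 76.7079849243164), (17.677696228027344, 15.067587852478027))
 expected px shaft top [[270.14 229.44]]  boss [[270.45 231.15]] meas [[269.99 229.56]] [[270.89 231.09]]
 plate ((535.1942138671875, 75.70557403564453), (142.2006072998047, 128.39572143554688), 83.72438049316406)
pics/top0.png boss hull circle (z=.020) ((530.315185546875, 75.3067626953125), (35.953975677490234, 37.84037780761719))
 shaft bright [0.5322 0.0764 0.052 ] [0.5334 0.0767 0.045 ] 19.671875 ((532.65673828125, 76.71324157714844), (17.288599014282227, 15.066540718078613))
 expected px shaft top [[270.14 229.44]]  boss [[270.45 231.15]] meas [[270.   229.53]] [[270.83 231.77]]
 plate ((534.9711303710938, 75.70940399169922), (142.03187561035156, 128.86917114257812), 83.70500946044922)
226 [169, 192, 202, 207, 208, 208, 207, 207, 209, 205, 197, 207, 219, 227, 221, 207, 191, 194, 195, 190, 166, 152, 144, 154, 145, 136, 135, 132]
228 [205, 207, 205, 208, 204, 206, 205, 207, 205, 201, 191, 190, 208, 217, 207, 173, 157, 154, 153, 149, 147, 153, 178, 199, 206, 197, 191, 178]
230 [208, 205, 203, 204, 206, 204, 205, 207, 203, 198, 182, 190, 206, 211, 196, 171, 143, 138, 144, 143, 147, 163, 194, 206, 209, 207, 205, 208]
232 [204, 201, 203, 201, 204, 202, 196, 184, 168, 136, 136, 178, 206, 209, 197, 160, 118, 101, 116, 134, 168, 192, 204, 207, 204, 207, 208, 205]
235 [203, 203, 205, 204, 205, 194, 152, 131, 109, 90, 103, 150, 181, 189, 166, 134, 100, 85, 95, 112, 119, 150, 188, 202, 204, 201, 203, 204]
237 [204, 204, 201, 203, 204, 189, 141, 101, 94, 91, 87, 96, 101, 107, 111, 110, 93, 84, 86, 79, 90, 144, 183, 197, 203, 204, 201, 202]
```

Request:
play_rows([
  [0,0,0,0,0,0,1],
  [0,0,0,0,0,0,1],
  [0,0,0,0,0,0,1],
  [0,0,0,0,0,0,1],
])

```text
clock: 21.55
position: [0.5804, 0.0714, 0.0705]
tool_rot: [-3.142, 0.0, -0.119]
force: [0.1, -1.1, -6.5]
grip_width: 0.0193
finger_force: 99.3
```

Run:
```python
from h import *
P=[]
for i in range(6): P.append(np.r_[observe()["position"],observe()["tool_rot"][2]]); grab_frame("side")
print(np.mean(P,0),np.std(P,0)); a=fx(47.5,0); plan((*a,.07,-6.8)); print(observe()["moment"])
```

```text
[ 0.58040208  0.07140739  0.07045271 -0.11878664] [1.27942595e-05 1.42529998e-05 1.49093066e-05 3.34779822e-05]
t 21.85 pos [0.5804 0.0714 0.0704] rpy deg [180.     0.    -6.81] F [ 0.4  0.  -6.5] w 0.0194 q [-0.12  0.64 -0.15  1.81  0.14  0.7  -2.03]
(np.float64(0.5796459422029627), np.float64(0.07021120618825549), 0.07, -6.8) [-0.0012, 0.0025, 0.0009, 0.0, 0.0, -0.0001]
[-0.02250181 -0.05604993  0.01957771]
```

Request:
play_rows([
  [-0.001,0.002,0,0,0,0,1],
  [-0.001,0.002,0,0,0,0,1],
  [-0.001,0.002,0,0,0,0,1],
  [-0.001,0.002,0,0,0,0,1],
  [-0.001,0.002,0,0,0,0,1],
])

```text
clock: 22.35
position: [0.5798, 0.0705, 0.0704]
tool_rot: [-3.142, 0.0, -0.119]
force: [-0.1, 0.6, -7.0]
grip_width: 0.0192
finger_force: 99.3
```

Run:
```python
from h import *
a=fx(47.5,0); plan((*a,.07,-6.8)); print(job_done())
```

```text
t 22.35 pos [0.5798 0.0705 0.0704] rpy deg [-180.     0.    -6.8] F [-0.1  0.6 -7. ] w 0.0192 q [-0.12  0.64 -0.15  1.82  0.14  0.7  -2.03]
(np.float64(0.5796459422029627), np.float64(0.07021120618825549), 0.07, -6.8) [-0.0002, 0.0006, 0.0009, -0.0, 0.0, -0.0]
the job is handed in; nothing more can be done
None
```

The job is handed in at 22.4 s: the square lies flush on the plate's front edge with its blade about 1.5 mm from the boss, and the lever is held level and parallel to the blade, arm away from the robot, with its bore over the shaft and about 2.5 cm clear; that last pose was checked only by arm readings and a rough side view, since the arm hid the top camera.

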